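# Snap a vial adapter home and lift the vial by it

## Robot

A 7-joint arm with a two-finger parallel gripper is mounted at the origin on the work surface. World frame = base frame: x ahead of the robot, y to its left, z up, the work surface at z = 0. Lengths are in mm, angles in rad, forces in N, time in s.
With the tool pointing down it reaches from about 425 to 825 mm from the base axis. Payload 3.6 kg.
Tool frame: the origin (TCP) lies at the very end of the fingers, on their centre line; the grasp point (between the pads) lies 19 mm behind it; z points along the fingers, y is the direction in which the jaws open and shut (so a half turn about z gives the same grasp; the last joint's range is limited). The gripper opens to 93 mm and grips with 3 to 60 N. Pads are 15 mm wide; open, the fingers measure 128 mm over their backs; the gripper's body (75 mm by 188 mm) begins 65 mm behind the grasp point.
Start: joints at [-1.194, 0.615, -0.013, 1.423, 0.008, 1.103, -0.04], TCP at [254.762, 597.962, 218.64] pointing down, gripper open.
Joint ranges: [-3.12, 3.12], [-0.3, 2.06], [-1.34, 1.32], [0.26, 2.42], [-1.36, 4.5], [0.01, 1.98], [-2.84, 2.84]. Speed limits (rad/s): [2.79, 2.79, 3.14, 3.14, 3.14, 3.14, 3.14].

## Interface

Orientations are given as a rotation vector (axis times angle).
In Python, from plant import robot gives the robot as it stands.
- The arm moves only by the shell command python3 -m crank 'ROWS' [OPENING] [FORCE]. ROWS is JSON, a list of rows, each a list of 2 entries, a list of its own where there are three numbers: the shift along the tool's x, y, z in m, then the turn, a rotation vector about the tool's x, y, z in degrees. In form: [[[tx, ty, tz], [ax, ay, az]], ...]. A call has exactly 5 rows; each row is the pose to reach, as a shift and turn from the pose commanded when the call began, along the tool's axes at that moment; what a row does not reach only later rows make up. A row lasts 1/8 s, in which the tool goes at most 62.5 mm and 10.7 degrees, less where a joint would pass 70% of its speed; a pose out of reach is approached as far as the arm can. A call with a gripper value outside its range is refused whole. OPENING is the finger opening in m, from 0 to 0.093, set as the call begins (- or left out, the last holds). The fingers move at their own pace and stop on an object; FORCE is the grip in N (left out, the last holds). Time passes only in rows, so rows that repeat a pose let the fingers close, or fill a call up. It gives the time, the measured TCP pose, the force and the opening at its end, in the units of the state.
- robot.state(): the state, without advancing time (a new reading comes with each control period).
- robot.grab_frame(name): name is "scene" or "top" or "wrist"; returns the picture (400x640x3 uint8, red, green, blue); there is no depth.
- robot.camera_info(name): a dict with "fx", "fy", "cx", "cy" (pixels), "rvec" (rotation vector, rad) and "tvec" (3), from world to camera coordinates, as OpenCV has them; the wrist camera has in their place "T_tool_cam" (4x4, takes a point from camera to tool coordinates, whose origin is the TCP and whose axes are the flange's). Camera axes: x right, y down, z forward; pixel columns grow to the right and rows downward; lengths in mm; the calibration is good to about 2 mm. A picture is of the moment at which its call begins: read the wrist's pose just before it. camera_info takes no time and is no camera call.
- robot.close_job(): hands the job in, once; it reports no verdict.
The state is a dict: "time_s": time; "qpos": joint angles; "qvel": joint speeds; "tau": joint torques, N m; "eef_pos": TCP position; "orientation": TCP orientation; "ft_force": force on the tool from outside, world axes, zero at the start; "wrist_torque": the same for the moment, N m; "grip_width": finger opening in mm.
Only numpy, scipy, OpenCV 4.12 (cv2) and the standard library are available. Lean on these libraries where they do the work, as an engineer would, in place of code of your own. Each camera call takes 0.05 s, during which the arm holds its last target.

## Task

Take the white vial adapter out of the steel tray and press it straight down onto the one vial in the blue rack that has no orange flip-off cap (bare silver crimp, grey stopper) until its claws click under the rim, and keep pressing firmly for a good second after the click so that it is fully home. Then lift the vial out of the rack by its adapter alone and finish still holding it so, upright and still, with the bottom of the vial at least 12 cm above the desk; leave the other vials and everything else where they are.

Things in the scene. Friction and masses are not known exactly. Their poses are not given: they have to be found in the camera images.
- adapter: Vial adapter, 36 g, loose, standing skirt down in the steel tray. Origin: centre of the skirt's lower edge, z up its axis; round, so yaw does not matter. Clear skirt 36 mm across with four blue claws inside, under a white deck 36 mm across whose top is 18 mm up; white grip collar 26 mm across from 18 to 38 mm up; clear port 9 mm across above it to 47 mm.
- adapter_grip (a point): On the adapter's axis, middle of the ribbed grip collar, 28 mm above the adapter's origin. Grip the collar from above; finger ends may rest on the deck.
- adapter_seat (a point): On the adapter's axis, underside of its deck, 15.8 mm above its origin. Meets vial_top when fully home. The claws centre it if within about 1.5 mm; the push rises to 5 to 9 N, stays near 5 N for 5 mm down the rim, drops to nothing at the click, 1 to 2 mm before home, then rises steeply; 10 to 15 N is firm. Once clicked, the adapter carries the vial when lifted.
- claw0 (a joint): How far the first of the adapter's four sprung claws is pushed outward, m: 0 at rest or clicked under the rim, 0.001 to 0.002 while it rides on the rim.
- claw1 (a joint): The second claw, likewise.
- claw2 (a joint): The third claw, likewise.
- claw3 (a joint): The fourth claw, likewise.
- vial: Glass vial to be fitted, loose in one of the rack's pockets: silver crimp and grey stopper bare on top, blue stripe on its label. 30 mm across, 58 mm high, 32 to 63 g. Origin: centre of its bottom, z up. Head 19 (top) to 21 mm across, 7.5 mm high, neck below it 16 mm across, 8 mm long. In the rack its bottom is 8 mm and its top 66 mm above the desk, 32 mm above the rack.
- vial_top (a point): Centre of the vial's top (stopper), 58 mm above its origin.
- rack: Blue plastic rack, fixed to the desk, 130 x 130 x 34 mm, with four round pockets 31 mm across and 26 mm deep, 62 mm apart in a square. Origin: centre of its underside, x and y along its sides.
- capped_a: One of three like vials in the rack that still wear an orange flip-off cap 22 mm across (62 mm high in all). Origin: centre of its bottom. Must stay in place.
- capped_b: Another capped vial, likewise.
- capped_c: Another capped vial, likewise.
- tray: Flat steel tray, fixed, 160 x 220 mm, walls 18 mm high and 3 mm thick, floor 3 mm thick. Origin: centre of its underside.
- syringe: Capped syringe, 110 mm long, 30 mm across its flange and 16 mm high, lying along one end of the tray. Origin: under its middle. Bystander.
- flip_cap: The blue flip-off cap already taken from the vial: disc 22 mm across, 4 mm thick, on the pad. Origin: centre of its underside. Bystander.
- marker: Black marker pen with a pink cap, 12 x 120 x 14 mm, lying along y. Bystander.
- gel_bottle: Pump bottle of hand gel, 64 mm across, 171 mm high, standing on the desk beyond. Origin: centre of its base. Bystander.
- mouse: Black computer mouse, 100 x 60 x 30 mm, on the desk to the robot's left. Bystander.
Mind the look-alikes: they are no part of the job. Leave any green or purple look-alike of the adapter alone.

How it is judged:
By the outcome, as a careful person would: the job done as asked, in the order asked, and still so for the second after the job is handed in, while the arm keeps its last pose, push and grip.
It also fails if it takes over 48 s, if anything falls off the work surface, if the arm or the gripper's body presses on something with over 40 N, if the wrist force passes 120 N, or if a joint passes its speed limit or range.

## Working session

There is one attempt and no reset: what is moved stays moved. The work goes in short steps, Python scripts to look and compute and a shell command to move; the robot and the scene stay as the last step left them, time stands still between calls to the robot, and variables do not carry over. Pictures are saved under pics/ and viewed, and the job is handed in when it is done.

```bash
ls; mkdir -p pics
python3 - <<'E'
from plant import robot
import cv2
s=robot.state(); print(s)
for n in("scene","top","wrist"):
    f=robot.grab_frame(n); cv2.imwrite(f"pics/{n}0.png",f[:,:,::-1]); print(n,robot.camera_info(n))
E
```

```text
pics
{'time_s': 0.0, 'qpos': array([-1.19446716,  0.61587313, -0.01262346,  1.42492266,  0.0081277 ,
        1.10337069, -0.04041207]), 'qvel': array([ 0.00040222,  0.00041705,  0.00029134,  0.00021708,  0.0006902 ,
       -0.00046003, -0.0004922 ]), 'tau': array([-4.13558928e-05, -4.58949924e+01,  2.09356332e-01, -1.65741831e+01,
       -6.09959965e-02,  2.05112819e-02,  2.30972346e-04]), 'eef_pos': array([254.49774009, 597.23962145, 217.50319393]), 'orientation': array([-0.62829036, -3.07766436,  0.00389949]), 'ft_force': array([1.11863629, 0.21970056, 0.25269338]), 'wrist_torque': array([-0.02443636, -0.00465999, -0.01679836]), 'grip_width': 92.76955942474093}
scene {'fx': 439.7149639322545, 'fy': 439.7149639322545, 'cx': 318.120691558833, 'cy': 197.98526398143417, 'rvec': array([ 2.07641486,  1.48258906, -0.50542875]), 'tvec': array([-234.08528506, -356.41204191, 1581.50239781])}
top {'fx': 457.0150346565102, 'fy': 457.0150346565102, 'cx': 320.4010408142329, 'cy': 200.25724285179402, 'rvec': array([ 2.13196149, -2.18988487,  0.11151473]), 'tvec': array([  89.86504307,  555.9625703 , 1230.56810105])}
wrist {'fx': 302.7432372316962, 'fy': 302.7432372316962, 'cx': 316.68557745412335, 'cy': 197.87471344301116, 'T_tool_cam': array([[-3.90412503e-04, -9.57923730e-01, -2.87022603e-01,
         8.00216139e+01],
       [ 9.99999905e-01, -3.18407173e-04, -2.97546879e-04,
        -1.93353352e-01],
       [ 1.93637161e-04, -2.87022692e-01,  9.57923764e-01,
        -1.66299198e+02],
       [ 0.00000000e+00,  0.00000000e+00,  0.00000000e+00,
         1.00000000e+00]])}
```

View pics/scene0.png

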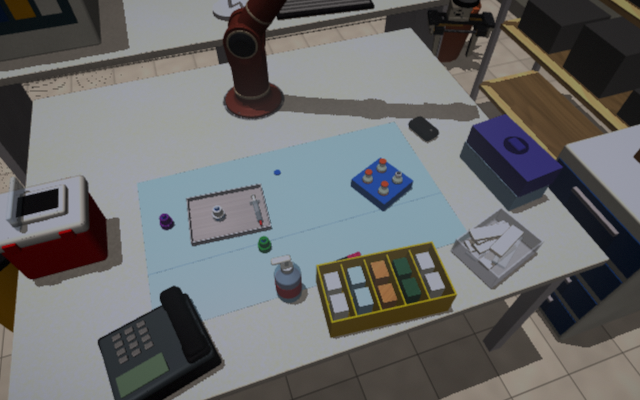

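View pics/top0.png

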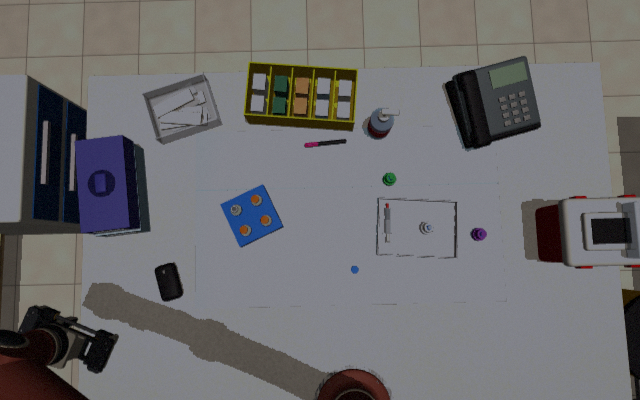

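View pics/wrist0.png

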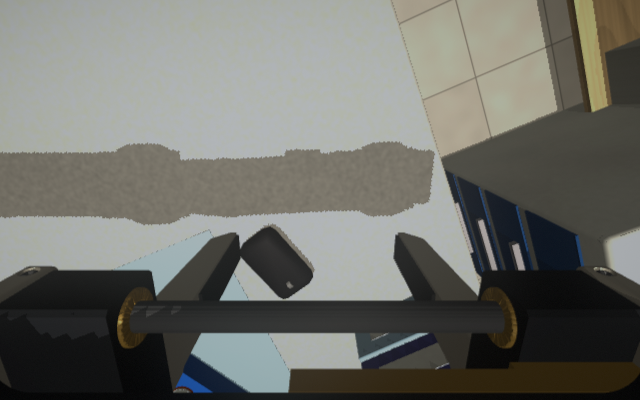

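Top view: the candidates for the adapter are the white one in the tray (427,228), a green one on the pad (389,179) and a purple one beside the tray (479,234). The white one matches the description. Among the vials, (236,210) looks bare, while (256,200), (265,220) and (245,231) are orange-capped. I'll check both choices in close crops and measure them.

```bash
cat > h.py <<'E'
import numpy as np, cv2
from plant import robot
from scipy.spatial.transform import Rotation as R
def ray(name,u,v,st=None):
    c=robot.camera_info(name)
    d=np.array([(u-c['cx'])/c['fx'],(v-c['cy'])/c['fy'],1.])
    if 'rvec' in c:
        M=R.from_rotvec(c['rvec']).as_matrix(); return -M.T@c['tvec'],M.T@d
    T=c['T_tool_cam'];A=R.from_rotvec(st['orientation']).as_matrix()
    return A@T[:3,3]+st['eef_pos'],A@T[:3,:3]@d
def onz(name,u,v,z,st=None):
    o,d=ray(name,u,v,st); return o+d*(z-o[2])/d[2]
def proj(name,P,st=None):
    c=robot.camera_info(name)
    if 'rvec' in c: p=R.from_rotvec(c['rvec']).as_matrix()@P+c['tvec']
    else:
        T=c['T_tool_cam'];A=R.from_rotvec(st['orientation']).as_matrix()
        p=T[:3,:3].T@(A.T@(np.array(P)-st['eef_pos'])-T[:3,3])
    return c['cx']+c['fx']*p[0]/p[2],c['cy']+c['fy']*p[1]/p[2]
def two(a,b):
    (o1,d1),(o2,d2)=a,b
    d1=d1/np.linalg.norm(d1);d2=d2/np.linalg.norm(d2)
    t=np.linalg.lstsq(np.c_[d1,-d2],o2-o1,rcond=None)[0]
    p,q=o1+t[0]*d1,o2+t[1]*d2
    return (p+q)/2,np.linalg.norm(p-q)
E
python3 - <<'E'
import cv2,numpy as np
from h import *
t=cv2.imread('pics/top0.png');s=cv2.imread('pics/scene0.png')
def cr(im,x,y,w=40): return cv2.resize(im[y-w:y+w,x-w:x+w],(390,390),interpolation=cv2.INTER_NEAREST)
cv2.imwrite('pics/crops.png',cv2.resize(np.vstack([np.hstack([cr(t,427,228,25),cr(t,251,215,35)]),np.hstack([cr(s,217,213,25),cr(s,383,180,30)])]),(600,600),interpolation=cv2.INTER_AREA))
print('adapter rough',onz('top',427,228,35),'vial',onz('top',236,210,66))
for p in[(256,200),(265,220),(245,231)]: print(onz('top',*p,70))
hsv=cv2.cvtColor(t,cv2.COLOR_BGR2HSV)
E
```

```text
adapter rough [ 473.68035557 -213.80178594   35.        ] vial [534.19535448 301.69832492  66.        ]
[559.25453801 247.12903998  70.        ]
[504.96251774 223.69902317  70.        ]
[477.10570569 277.30029461  70.        ]
```

View pics/crops.png

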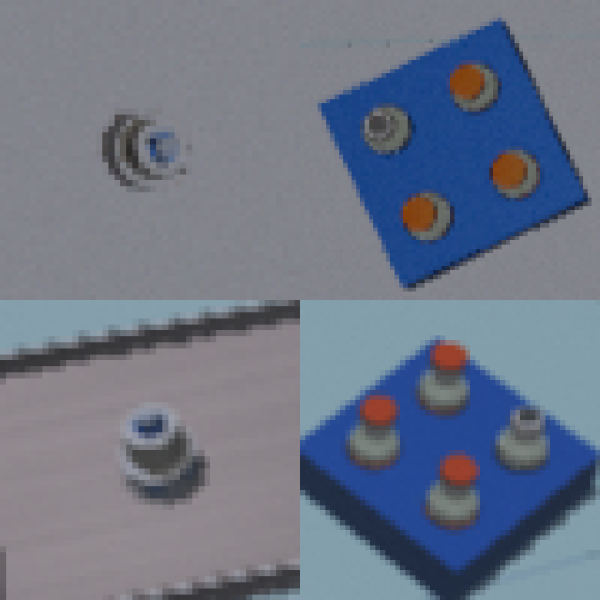

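The crops confirm it: the white adapter stands in the tray, and the bare silver head is the rack's corner vial at top (234,209). The other three vials are orange. The current jaw direction lies along the rack diagonal, so I'll keep this yaw.

```bash
cat >> h.py <<'E'
def go(x,y,z,yref=(0.389,0.921)):
    s=robot.state();A=R.from_rotvec(s['orientation']).as_matrix()
    d=A.T@(np.array([x,y,z])-s['eef_pos'])/1000
    yy=np.array([*yref,0]);yy/=np.linalg.norm(yy);zz=np.array([0,0,-1.]);B=np.c_[np.cross(yy,zz),yy,zz]
    print('tool shift m',d.round(4),'turn deg',np.degrees(R.from_matrix(A.T@B).as_rotvec()).round(2),'|d|',np.linalg.norm(d).round(3))
E
python3 - <<'E'
from h import *
go(540,150,250); go(474,-210,140)
print(onz('top',428.3,227.7,41),onz('top',234.4,209.2,66),onz('top',379,122,100))
E
```

```text
tool shift m [-0.438  -0.2998 -0.0316] turn deg [-0.11  0.   -0.18] |d| 0.532
tool shift m [-0.5184 -0.6566  0.0791] turn deg [-0.11  0.   -0.18] |d| 0.84
[ 474.13685624 -216.01498038   41.        ] [536.46634756 305.98311786  66.        ] [755.35497269 -86.58477122 100.        ]
```

```bash
python3 -m crank '[[[-0.045,-0.03,-0.01],[0,0,0]],[[-0.09,-0.06,-0.02],[0,0,0]],[[-0.135,-0.09,-0.03],[0,0,0]],[[-0.18,-0.12,-0.03],[0,0,0]],[[-0.225,-0.15,-0.03],[0,0,0]]]' 0.07 10
python3 -m crank '[[[-0.045,-0.03,0],[0,0,0]],[[-0.09,-0.06,0],[0,0,0]],[[-0.135,-0.09,0],[0,0,0]],[[-0.18,-0.12,0],[0,0,0]],[[-0.213,-0.15,0],[0,0,0]]]'
python3 -c "
from h import *
go(474,-205,150)"
```

```text
time_s: 0.78
eef_pos: [403.7, 370.1, 248.7]
orientation: [0.628, 3.078, 0.0]
ft_force: [0.5, 0.1, 0.8]
grip_width: 70.0
time_s: 1.4
eef_pos: [541.2, 148.0, 248.3]
orientation: [0.631, 3.077, -0.001]
ft_force: [-0.8, -0.4, -0.8]
grip_width: 69.9
tool shift m [-0.0771 -0.3509  0.0986] turn deg [-0.03  0.01 -0.27] |d| 0.373
```

```bash
python3 -m crank '[[[-0.013,-0.058,0.01],[0,0,0]],[[-0.026,-0.116,0.02],[0,0,0]],[[-0.039,-0.174,0.03],[0,0,0]],[[-0.052,-0.232,0.04],[0,0,0]],[[-0.064,-0.29,0.05],[0,0,0]]]'
python3 -m crank '[[[-0.006,-0.03,0.025],[0,0,0]],[[-0.013,-0.06,0.048],[0,0,0]],[[-0.013,-0.061,0.048],[0,0,0]],[[-0.013,-0.061,0.048],[0,0,0]],[[-0.013,-0.061,0.048],[0,0,0]]]'
python3 - <<'E'
from h import *
import json
s=robot.state();f=robot.grab_frame('wrist');cv2.imwrite('pics/w1.png',f[:,:,::-1])
json.dump({k:s[k].tolist() for k in('eef_pos','orientation')},open('w1.json','w'))
print(s['eef_pos'],s['qpos'],proj('wrist',[474,-216,41],s))
E
```

```text
time_s: 2.02
eef_pos: [484.9, -143.3, 198.4]
orientation: [0.628, 3.078, 0.0]
ft_force: [0.6, 0.0, -0.1]
grip_width: 69.9
time_s: 2.65
eef_pos: [474.5, -201.2, 151.5]
orientation: [0.624, 3.077, 0.001]
ft_force: [-0.6, -0.2, 0.3]
grip_width: 69.7
[ 474.51932162 -201.20869846  151.5018501 ] [ 0.29157058  0.49178152  0.09883935  1.89743913 -0.06960813  0.75402712
  1.60030811] (np.float64(302.4033016015241), np.float64(200.07534535158177))
```

View pics/w1.png

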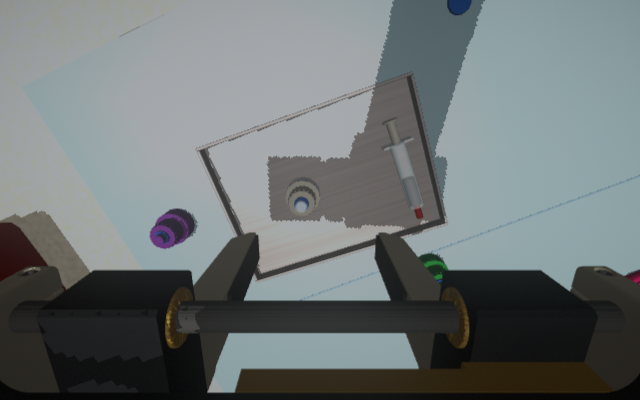

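Run:
```python
from h import *
im=cv2.imread('pics/w1.png');cv2.imwrite('pics/w1c.png',cv2.resize(im[170:230,262:342],(800,600),interpolation=cv2.INTER_CUBIC))
```

```text
(no output)
```

View pics/w1c.png

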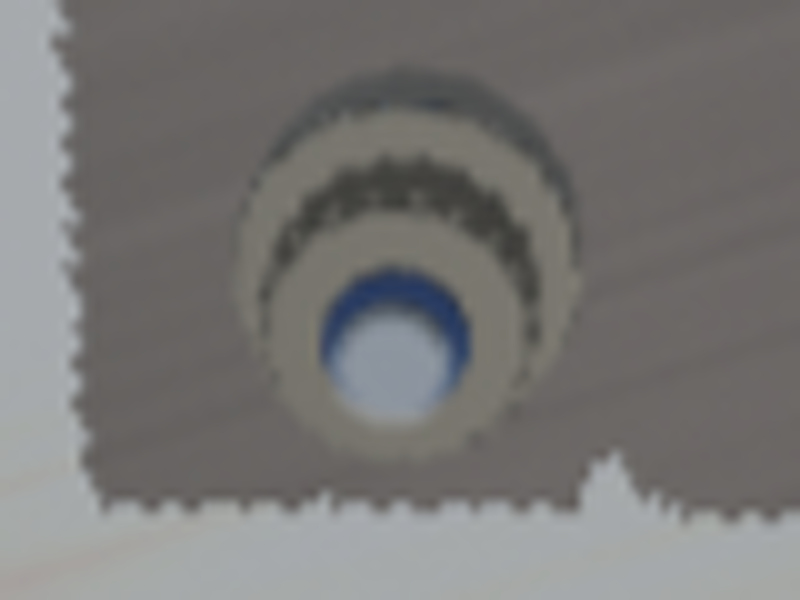

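Run:
```python
from h import *
import json
s=json.load(open('w1.json'))
p=onz('wrist',301.25,203.15,41,s);print(p,onz('wrist',302.3,195,21,s))
go(p[0],p[1],60)
go(p[0],p[1],22)
```

```text
[ 476.39578722 -218.26105777   41.        ] [ 474.3130555  -217.22049512   21.        ]
tool shift m [-0.0083 -0.0149  0.0915] turn deg [ 0.05  0.09 -0.02] |d| 0.093
tool shift m [-0.0082 -0.0149  0.1295] turn deg [ 0.05  0.09 -0.02] |d| 0.131
```

```bash
python3 -m crank '[[[-0.004,-0.007,0.03],[0,0,0]],[[-0.007,-0.0135,0.06],[0,0,0]],[[-0.007,-0.0135,0.085],[0,0,0]],[[-0.007,-0.0135,0.095],[0,0,0]],[[-0.007,-0.0135,0.095],[0,0,0]]]' 0.06
python3 - <<'E'
from h import *
s=robot.state();f=robot.grab_frame('wrist');cv2.imwrite('pics/w2.png',f[120:320,150:500,::-1].repeat(2,0).repeat(2,1))
print(s['eef_pos'],s['ft_force'],proj('wrist',[475.3,-217.3,41],s))
go(475.3,-217.3,22.5)
E
```

```text
time_s: 3.32
eef_pos: [474.9, -217.3, 55.7]
orientation: [-0.627, -3.078, -0.0]
ft_force: [-0.3, -0.9, -0.4]
grip_width: 59.8
[ 474.86177655 -217.33883662   55.73618648] [-0.29880542 -0.85715674 -0.35036259] (np.float64(317.4009266206861), np.float64(236.49606947507445))
tool shift m [0.0001 0.0004 0.0338] turn deg [ 0.01  0.06 -0.13] |d| 0.034
```

View pics/w2.png

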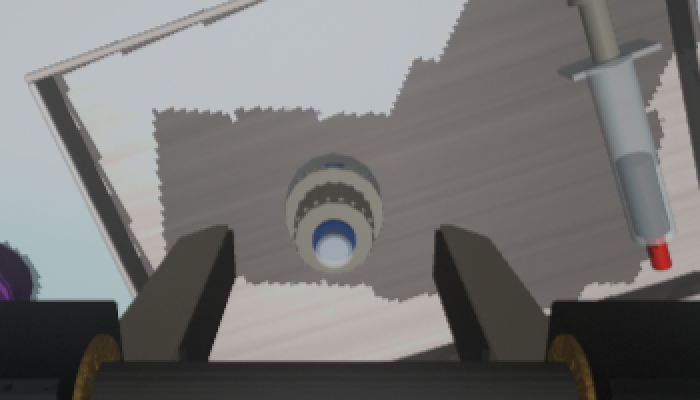

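```bash
python3 -m crank '[[[-0.0005,0,0.012],[0,0,0]],[[-0.0005,0,0.024],[0,0,0]],[[-0.0005,0,0.031],[0,0,0]],[[-0.0005,0,0.0335],[0,0,0]],[[-0.0005,0,0.0335],[0,0,0]]]' 
python3 -m crank '[[[0,0,0],[0,0,0]],[[0,0,0],[0,0,0]],[[0,0,0],[0,0,0]],[[0,0,0],[0,0,0]],[[0,0,0],[0,0,0]]]' 0.015 30
python3 -m crank '[[[0,0,0],[0,0,0]],[[0,0,0],[0,0,0]],[[0,0,0],[0,0,0]],[[0,0,0],[0,0,0]],[[0,0,0],[0,0,0]]]'
```

```text
time_s: 4.0
eef_pos: [474.9, -218.2, 22.0]
orientation: [-0.628, -3.078, -0.0]
ft_force: [-0.5, 0.2, 0.2]
grip_width: 59.8
time_s: 4.62
eef_pos: [475.1, -218.2, 22.3]
orientation: [0.628, 3.078, -0.0]
ft_force: [0.7, 0.7, 0.8]
grip_width: 25.1
time_s: 5.25
eef_pos: [475.1, -218.2, 22.3]
orientation: [0.628, 3.078, -0.0]
ft_force: [-0.1, 1.3, 1.8]
grip_width: 25.7
```

```bash
python3 -m crank '[[[0,0,-0.02],[0,0,0]],[[0,0,-0.05],[0,0,0]],[[0,0,-0.09],[0,0,0]],[[0,0,-0.14],[0,0,0]],[[0,0,-0.17],[0,0,0]]]'
python3 - <<'E'
from h import *
s=robot.state();f=robot.grab_frame('wrist');cv2.imwrite('pics/w3f.png',f[:,:,::-1]);cv2.imwrite('pics/w3.png',cv2.resize(f[190:310,240:400,::-1],(800,600),interpolation=cv2.INTER_CUBIC))
print(s['grip_width']); go(520,270,200)
E
```

```text
time_s: 5.88
eef_pos: [475.4, -218.5, 194.3]
orientation: [0.628, 3.076, -0.001]
ft_force: [0.2, -0.6, 0.3]
grip_width: 25.5
25.50741681746764
tool shift m [ 0.1527  0.4669 -0.0039] turn deg [-0.    0.51 -0.2 ] |d| 0.491
```

View pics/w3.png

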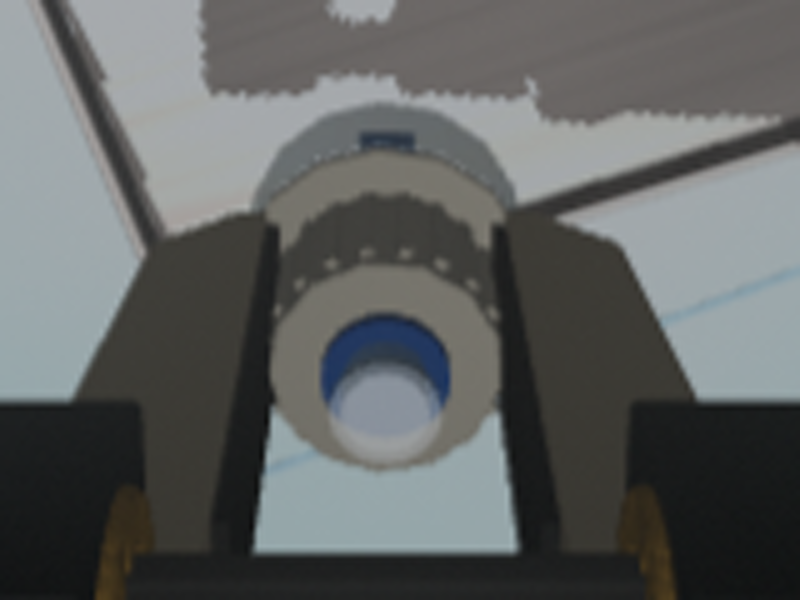

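```bash
cat >> h.py <<'E'
ID={'eef_pos':np.zeros(3),'orientation':np.zeros(3)}
E
python3 - <<'E'
from h import *
print('collar',onz('wrist',316.9,262.9,-18.7,ID),'edges',onz('wrist',294,260,-18.7,ID),onz('wrist',340.2,260,-18.7,ID))
print('collar far/near rows',onz('wrist',316.9,242.2,-18.7,ID),onz('wrist',316.9,283.6,-18.7,ID))
print('skirt edge',onz('wrist',316.9,210.2,19.3,ID),'deck near edge(top z+1.3)',onz('wrist',316.9,219.8,1.3,ID))
E
python3 -m crank '[[[0.018,0.058,-0.005],[0,0,0]],[[0.036,0.116,-0.01],[0,0,0]],[[0.054,0.174,-0.015],[0,0,0]],[[0.072,0.232,-0.015],[0,0,0]],[[0.09,0.29,-0.015],[0,0,0]]]' 
python3 -c "
from h import *
go(521,270,190)"
```

```text
collar [ -1.13111319  -0.13795526 -18.7       ] edges [  0.62705965 -12.55636907 -18.7       ] [  0.61996313  12.49760969 -18.7       ]
collar far/near rows [ 11.16272508  -0.1356682  -18.7       ] [-13.97538481  -0.14034471 -18.7       ]
skirt edge [16.07143816 -0.11646672 19.3       ] deck near edge(top z+1.3) [16.28001664 -0.1250908   1.3       ]
time_s: 6.55
eef_pos: [505.5, 85.6, 206.5]
orientation: [-0.629, -3.077, 0.001]
ft_force: [1.4, -0.4, -1.0]
grip_width: 25.3
tool shift m [0.058  0.1757 0.0164] turn deg [-0.04 -0.03 -0.19] |d| 0.186
```

```bash
python3 -m crank '[[[0.015,0.045,0.005],[0,0,0]],[[0.03,0.09,0.01],[0,0,0]],[[0.045,0.135,0.016],[0,0,0]],[[0.058,0.176,0.016],[0,0,0]],[[0.058,0.176,0.016],[0,0,0]]]' 
python3 -m crank '[[[0,0,0],[0,0,0]],[[0,0,0],[0,0,0]],[[0,0,0],[0,0,0]],[[0,0,0],[0,0,0]],[[0,0,0],[0,0,0]]]'
python3 - <<'E'
from h import *
import json
s=robot.state();f=robot.grab_frame('wrist');cv2.imwrite('pics/w4.png',f[:,:,::-1])
json.dump({k:s[k].tolist() for k in('eef_pos','orientation')},open('w4.json','w'))
print(s['eef_pos'],proj('wrist',[536,305,66],s))
E
```

```text
time_s: 7.18
eef_pos: [519.8, 273.5, 189.6]
orientation: [-0.616, -3.078, -0.002]
ft_force: [0.2, -0.9, -0.8]
grip_width: 25.2
time_s: 7.8
eef_pos: [521.6, 268.3, 191.3]
orientation: [0.629, 3.078, 0.0]
ft_force: [0.2, -0.2, -1.0]
grip_width: 25.4
[521.5788717  268.30419687 191.26932669] (np.float64(356.473018774296), np.float64(189.70819466200484))
```

View pics/w4.png

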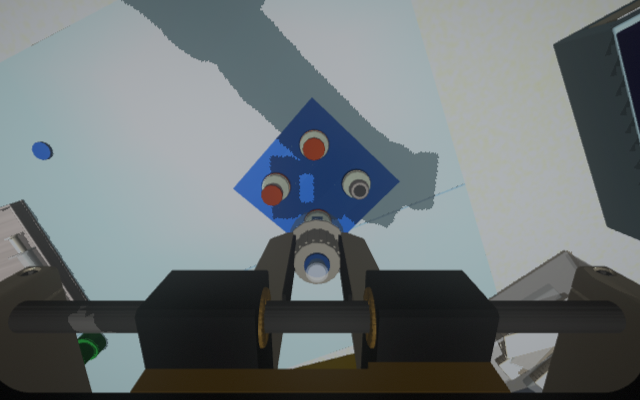

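Run:
```python
from h import *
import json
im=cv2.imread('pics/w4.png');cv2.imwrite('pics/w4c.png',cv2.resize(im[160:220,320:400],(800,600),interpolation=cv2.INTER_CUBIC))
s=json.load(open('w4.json'))
p=onz('wrist',359.5,189.5,66,s);print(p)
A=R.from_rotvec(s['orientation']).as_matrix()
q=p-A[:,0]*15; go(q[0],q[1],150)
```

```text
[536.98435979 307.8527014   66.        ]
tool shift m [-0.0138  0.0423  0.0412] turn deg [ 0.    0.   -0.19] |d| 0.061
```

View pics/w4c.png

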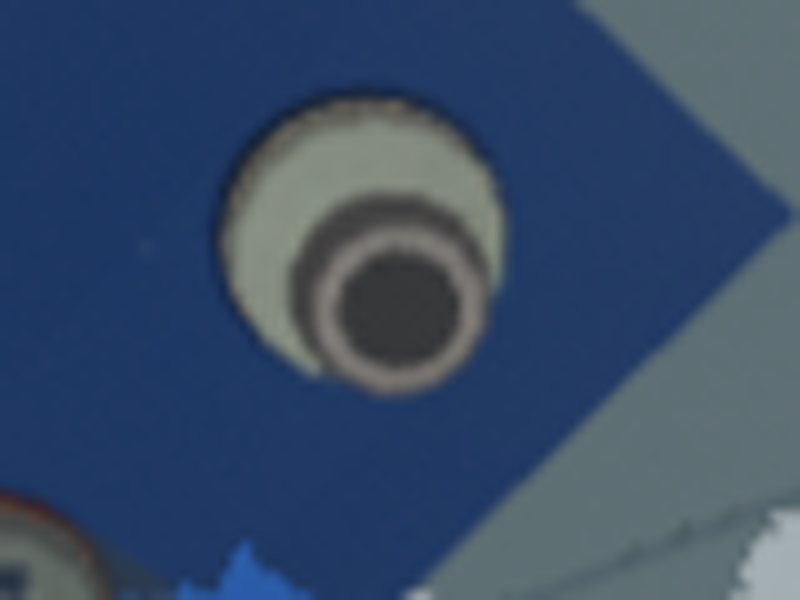

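```bash
python3 -m crank '[[[-0.004,0.012,0.01],[0,0,0]],[[-0.008,0.025,0.02],[0,0,0]],[[-0.012,0.037,0.033],[0,0,0]],[[-0.014,0.042,0.041],[0,0,0]],[[-0.014,0.042,0.041],[0,0,0]]]' 
python3 -m crank '[[[0,0,0],[0,0,0]],[[0,0,0],[0,0,0]],[[0,0,0],[0,0,0]],[[0,0,0],[0,0,0]],[[0,0,0],[0,0,0]]]'
python3 - <<'E'
from h import *
import json
s=robot.state();f=robot.grab_frame('wrist');cv2.imwrite('pics/w5.png',f[:,:,::-1])
json.dump({k:s[k].tolist() for k in('eef_pos','orientation')},open('w5.json','w'))
u,v=proj('wrist',[537,307.8,66],s);print(s['eef_pos'],u,v)
cv2.imwrite('pics/w5c.png',cv2.resize(f[160:280,240:400,::-1],(800,600),interpolation=cv2.INTER_CUBIC))
E
```

```text
time_s: 8.48
eef_pos: [550.4, 301.7, 148.7]
orientation: [-0.627, -3.076, 0.003]
ft_force: [0.1, -0.6, -1.0]
grip_width: 25.2
time_s: 9.1
eef_pos: [550.8, 301.7, 150.2]
orientation: [0.629, 3.078, 0.0]
ft_force: [-0.1, -0.5, -0.8]
grip_width: 24.9
[550.84772258 301.65215803 150.24899949] 317.2583423536675 186.4311372487862
```

View pics/w5c.png

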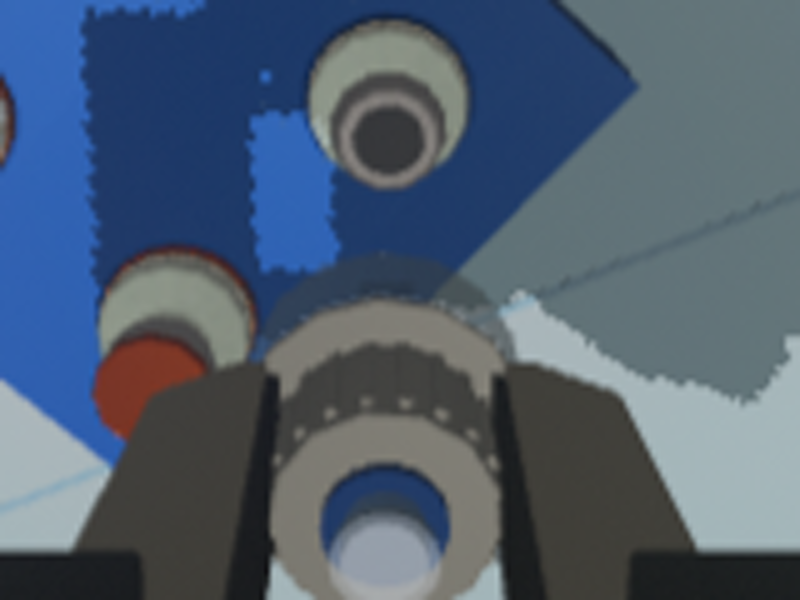

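Run:
```python
from h import *
import json
s=json.load(open('w5.json'))
A=R.from_rotvec(s['orientation']).as_matrix()
p=onz('wrist',317.5,187.3,66,s);t=A.T@(p-s['eef_pos'])
print('world',p,'vial in tool',t,'move xy', t[:2]-[-1.6,-0.13], A[:,2])
s4=json.load(open('w4.json'));print(onz('wrist',359.55,190.35,66,s4))
```

```text
world [537.78655892 307.68953012  66.        ] vial in tool [14.3874279   0.42902    84.24817881] move xy [15.9874279  0.55902  ] [ 7.54901695e-05  2.74263221e-05 -9.99999997e-01]
[537.82558834 307.58651656  66.        ]
```

```bash
python3 -m crank '[[[-0.005,0.0005,0.01],[0,0,0]],[[-0.01,0.0005,0.025],[0,0,0]],[[-0.014,0.0005,0.04],[0,0,0]],[[-0.014,0.0005,0.05],[0,0,0]],[[-0.014,0.0005,0.05],[0,0,0]]]' 
python3 -m crank '[[[0,0,0],[0,0,0]],[[0,0,0],[0,0,0]],[[0,0,0],[0,0,0]],[[0,0,0],[0,0,0]],[[0,0,0],[0,0,0]]]'
python3 - <<'E'
from h import *
import json
s=robot.state();f=robot.grab_frame('wrist');cv2.imwrite('pics/w6.png',f[:,:,::-1])
json.dump({k:s[k].tolist() for k in('eef_pos','orientation')},open('w6.json','w'))
print(s['eef_pos'],proj('wrist',[537.8,307.7,66],s))
cv2.imwrite('pics/w6c.png',cv2.resize(f[160:280,240:400,::-1],(800,600),interpolation=cv2.INTER_CUBIC))
E
```

```text
time_s: 9.78
eef_pos: [563.0, 296.4, 98.7]
orientation: [-0.628, -3.076, 0.003]
ft_force: [0.4, -0.5, -0.3]
grip_width: 24.8
time_s: 10.4
eef_pos: [563.9, 296.7, 100.3]
orientation: [0.628, 3.078, 0.0]
ft_force: [0.9, 0.4, -1.3]
grip_width: 25.3
[563.94091619 296.70045758 100.27389498] (np.float64(316.86402340015775), np.float64(186.04725111304143))
```

View pics/w6c.png

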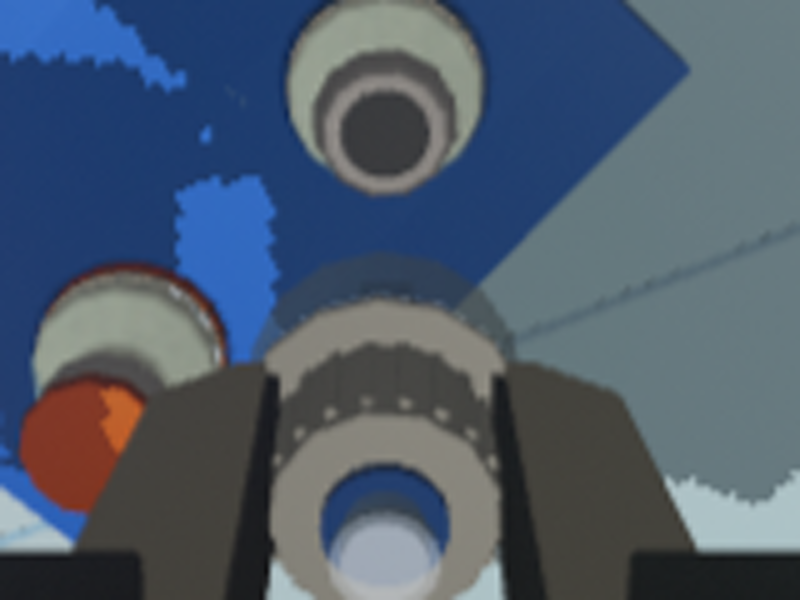

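Run:
```python
from h import *
import json
s=json.load(open('w6.json'))
A=R.from_rotvec(s['orientation']).as_matrix()
p=onz('wrist',316.9,186.5,66,s);t=A.T@(p-s['eef_pos'])
print('world',p,'vial in tool',t,'move xy', t[:2]-[-1.7,-0.13])
```

```text
world [538.10356967 307.59733766  66.        ] vial in tool [28.04494841 -0.10566153 34.27068794] move xy [2.97449484e+01 2.43384727e-02]
```

```bash
python3 -m crank '[[[0.01,0,0],[0,0,0]],[[0.02,0,0],[0,0,0]],[[0.0297,0,0],[0,0,0]],[[0.0297,0,0],[0,0,0]],[[0.0297,0,0],[0,0,0]]]' 
python3 -m crank '[[[0,0,0.003],[0,0,0]],[[0,0,0.006],[0,0,0]],[[0,0,0.009],[0,0,0]],[[0,0,0.011],[0,0,0]],[[0,0,0.011],[0,0,0]]]'
python3 - <<'E'
from h import *
s=robot.state();f=robot.grab_frame('wrist');g=robot.grab_frame('scene')
print(s['eef_pos'],s['ft_force'],s['grip_width']);go(538.1+1.7*-.92,307.6+1.7*.39,89)
a=cv2.resize(f[160:280,240:400,::-1],(400,300),interpolation=cv2.INTER_CUBIC);b=cv2.resize(g[140:215,345:445,::-1],(400,300),interpolation=cv2.INTER_CUBIC)
cv2.imwrite('pics/w7.png',np.hstack([a,b]))
E
```

```text
time_s: 11.08
eef_pos: [536.8, 308.2, 100.2]
orientation: [0.628, 3.078, -0.0]
ft_force: [0.8, -0.9, -0.8]
grip_width: 25.6
time_s: 11.7
eef_pos: [536.5, 308.2, 88.9]
orientation: [-0.628, -3.078, 0.001]
ft_force: [-0.7, 0.5, -0.3]
grip_width: 25.6
[536.49509264 308.22045882  88.87601989] [-0.73738891  0.51978532 -0.27980981] 25.609464717879796
tool shift m [ 0.0001 -0.0002  0.0002] turn deg [ 0.    0.01 -0.17] |d| 0.0
```

View pics/w7.png

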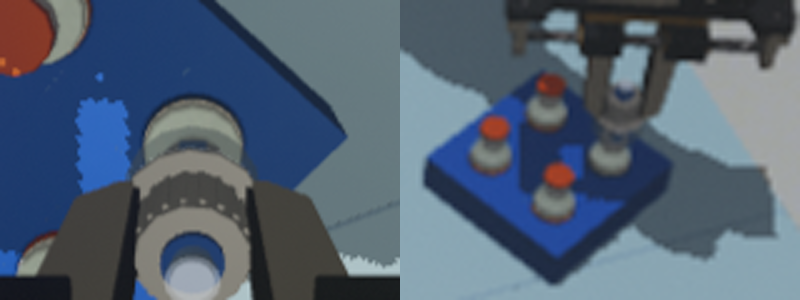

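```bash
python3 -m crank '[[[0,0,0.001],[0,0,0]],[[0,0,0.002],[0,0,0]],[[0,0,0.003],[0,0,0]],[[0,0,0.004],[0,0,0]],[[0,0,0.005],[0,0,0]]]' - 40
python3 -m crank '[[[0,0,0.001],[0,0,0]],[[0,0,0.002],[0,0,0]],[[0,0,0.003],[0,0,0]],[[0,0,0.004],[0,0,0]],[[0,0,0.004],[0,0,0]]]'
```

```text
time_s: 12.42
eef_pos: [536.6, 308.3, 84.1]
orientation: [-0.628, -3.078, 0.0]
ft_force: [0.2, -0.4, -0.3]
grip_width: 25.3
time_s: 13.05
eef_pos: [536.5, 308.3, 80.0]
orientation: [-0.628, -3.078, 0.0]
ft_force: [0.0, 0.1, -0.1]
grip_width: 24.9
```

```bash
python3 -m crank '[[[0,0,0.0005],[0,0,0]],[[0,0,0.001],[0,0,0]],[[0,0,0.0015],[0,0,0]],[[0,0,0.002],[0,0,0]],[[0,0,0.002],[0,0,0]]]'
python3 -m crank '[[[0,0,0.0005],[0,0,0]],[[0,0,0.001],[0,0,0]],[[0,0,0.0015],[0,0,0]],[[0,0,0.002],[0,0,0]],[[0,0,0.002],[0,0,0]]]'
```

```text
time_s: 13.68
eef_pos: [536.8, 308.4, 78.5]
orientation: [0.628, 3.078, 0.0]
ft_force: [-0.5, -0.7, 1.0]
grip_width: 25.1
time_s: 14.3
eef_pos: [537.3, 308.7, 77.5]
orientation: [0.628, 3.077, 0.002]
ft_force: [-0.7, 0.0, 6.9]
grip_width: 25.1
```

```bash
python3 -m crank '[[[0,0,0.0005],[0,0,0]],[[0,0,0.001],[0,0,0]],[[0,0,0.0015],[0,0,0]],[[0,0,0.002],[0,0,0]],[[0,0,0.002],[0,0,0]]]'
python3 -c "
from h import *
print(robot.state()['ft_force'],robot.state()['wrist_torque'])"
```

```text
time_s: 14.92
eef_pos: [536.8, 308.5, 74.2]
orientation: [0.628, 3.078, 0.001]
ft_force: [-0.7, -0.2, 4.9]
grip_width: 25.1
[-0.65890412 -0.20675911  4.94380879] [-0.00050778  0.05647408  0.02331843]
```

```bash
python3 -m crank '[[[0,0,0.0005],[0,0,0]],[[0,0,0.001],[0,0,0]],[[0,0,0.0015],[0,0,0]],[[0,0,0.002],[0,0,0]],[[0,0,0.002],[0,0,0]]]'
python3 -m crank '[[[0,0,0.0005],[0,0,0]],[[0,0,0.001],[0,0,0]],[[0,0,0.0015],[0,0,0]],[[0,0,0.0015],[0,0,0]],[[0,0,0.0015],[0,0,0]]]'
```

```text
time_s: 15.55
eef_pos: [536.8, 308.4, 72.3]
orientation: [0.628, 3.078, 0.001]
ft_force: [0.5, -0.1, 5.0]
grip_width: 25.1
time_s: 16.18
eef_pos: [536.1, 308.1, 70.0]
orientation: [-0.628, -3.077, 0.002]
ft_force: [0.2, -0.4, -0.4]
grip_width: 24.9
```

Force dropped from 5 N to 0 at z=70.0, so it has clicked. Now I'll press firmly to home.

```bash
python3 -m crank '[[[0,0,0.0005],[0,0,0]],[[0,0,0.001],[0,0,0]],[[0,0,0.0015],[0,0,0]],[[0,0,0.0015],[0,0,0]],[[0,0,0.0015],[0,0,0]]]'
```

```text
time_s: 16.8
eef_pos: [536.7, 308.4, 69.5]
orientation: [0.628, 3.078, 0.0]
ft_force: [-0.6, 0.0, 3.5]
grip_width: 25.3
```

```bash
python3 -m crank '[[[0,0,0.0005],[0,0,0]],[[0,0,0.001],[0,0,0]],[[0,0,0.0015],[0,0,0]],[[0,0,0.002],[0,0,0]],[[0,0,0.002],[0,0,0]]]'
```

```text
time_s: 17.42
eef_pos: [537.7, 309.0, 69.5]
orientation: [0.628, 3.076, 0.004]
ft_force: [-1.7, -0.8, 11.5]
grip_width: 25.3
```

```bash
python3 -m crank '[[[0,0,0.0003],[0,0,0]],[[0,0,0.0005],[0,0,0]],[[0,0,0.0005],[0,0,0]],[[0,0,0.0005],[0,0,0]],[[0,0,0.0005],[0,0,0]]]'
python3 -m crank '[[[0,0,0],[0,0,0]],[[0,0,0],[0,0,0]],[[0,0,0],[0,0,0]],[[0,0,0],[0,0,0]],[[0,0,0],[0,0,0]]]'
python3 -m crank '[[[0,0,0],[0,0,0]],[[0,0,0],[0,0,0]],[[0,0,0],[0,0,0]],[[0,0,0],[0,0,0]],[[0,0,0],[0,0,0]]]'
```

```text
time_s: 18.05
eef_pos: [538.0, 309.1, 69.5]
orientation: [0.628, 3.075, 0.004]
ft_force: [-2.3, -1.7, 13.5]
grip_width: 25.5
time_s: 18.68
eef_pos: [538.0, 309.1, 69.5]
orientation: [0.628, 3.075, 0.004]
ft_force: [-1.8, -1.7, 13.6]
grip_width: 25.3
time_s: 19.3
eef_pos: [538.0, 309.1, 69.5]
orientation: [0.628, 3.075, 0.004]
ft_force: [-1.7, -1.6, 14.2]
grip_width: 25.1
```

```bash
python3 -m crank '[[[0,0,-0.001],[0,0,0]],[[0,0,-0.003],[0,0,0]],[[0,0,-0.006],[0,0,0]],[[0,0,-0.01],[0,0,0]],[[0,0,-0.014],[0,0,0]]]'
python3 -m crank '[[[0,0,-0.006],[0,0,0]],[[0,0,-0.012],[0,0,0]],[[0,0,-0.018],[0,0,0]],[[0,0,-0.024],[0,0,0]],[[0,0,-0.03],[0,0,0]]]'
python3 - <<'E'
from h import *
g=robot.grab_frame('scene')
cv2.imwrite('pics/s8.png',cv2.resize(g[80:230,325:465,::-1],(560,600),interpolation=cv2.INTER_CUBIC))
E
```

```text
time_s: 19.92
eef_pos: [536.5, 308.2, 80.5]
orientation: [-0.628, -3.078, 0.001]
ft_force: [-0.1, -0.4, 0.1]
grip_width: 25.2
time_s: 20.55
eef_pos: [536.6, 308.3, 111.1]
orientation: [0.628, 3.078, 0.0]
ft_force: [-0.5, -0.2, -1.2]
grip_width: 24.9
```

View pics/s8.png

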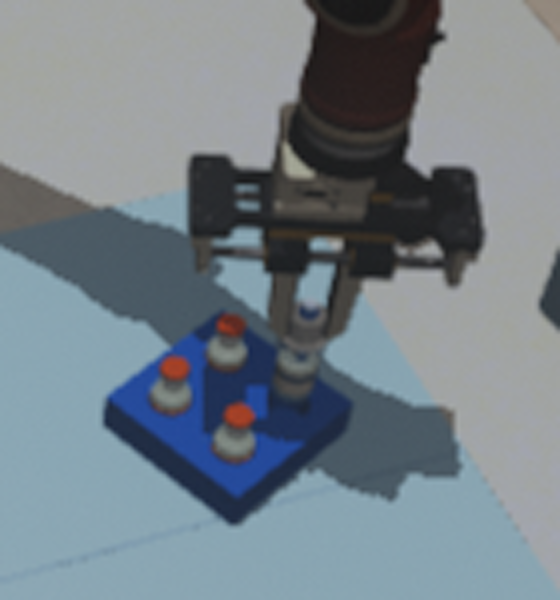

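The vial is rising with the adapter, and the other three are in place. I'll keep lifting: TCP is at 111, where the vial bottom is about 50, and I'm heading for about 215.

```bash
python3 -m crank '[[[0,0,-0.012],[0,0,0]],[[0,0,-0.026],[0,0,0]],[[0,0,-0.04],[0,0,0]],[[0,0,-0.052],[0,0,0]],[[0,0,-0.06],[0,0,0]]]'
python3 -m crank '[[[0,0,-0.012],[0,0,0]],[[0,0,-0.024],[0,0,0]],[[0,0,-0.034],[0,0,0]],[[0,0,-0.042],[0,0,0]],[[0,0,-0.045],[0,0,0]]]'
python3 -m crank '[[[0,0,0],[0,0,0]],[[0,0,0],[0,0,0]],[[0,0,0],[0,0,0]],[[0,0,0],[0,0,0]],[[0,0,0],[0,0,0]]]'
python3 -m crank '[[[0,0,0],[0,0,0]],[[0,0,0],[0,0,0]],[[0,0,0],[0,0,0]],[[0,0,0],[0,0,0]],[[0,0,0],[0,0,0]]]'
python3 - <<'E'
from h import *
s=robot.state();g=robot.grab_frame('scene');f=robot.grab_frame('wrist');t=robot.grab_frame('top')
print(s['eef_pos'],s['ft_force'],abs(s['qvel']).max())
a=cv2.resize(g[60:210,325:465,::-1],(560,600),interpolation=cv2.INTER_CUBIC)
cv2.imwrite('pics/s9.png',a);cv2.imwrite('pics/w9.png',f[:,:,::-1]);cv2.imwrite('pics/t9.png',t[:,:,::-1])
A=R.from_rotvec(s['orientation']).as_matrix()
for dz in(0,19.3,35.1+26,77.5): 
    P=s['eef_pos']+A@[-1.7,0,dz];print(dz,proj('scene',P),[ (c-o)*4 for c,o in zip(proj('scene',P),(325,60))])
E
```

```text
time_s: 21.22
eef_pos: [536.8, 308.5, 171.8]
orientation: [0.628, 3.077, 0.001]
ft_force: [0.1, -0.0, -1.0]
grip_width: 25.1
time_s: 21.85
eef_pos: [536.8, 308.4, 216.2]
orientation: [0.628, 3.078, 0.001]
ft_force: [-0.2, -1.0, -1.1]
grip_width: 25.1
time_s: 22.48
eef_pos: [536.6, 308.3, 215.5]
orientation: [-0.628, -3.078, 0.0]
ft_force: [-0.9, 0.5, -0.9]
grip_width: 24.9
time_s: 23.1
eef_pos: [536.6, 308.3, 215.6]
orientation: [-0.628, -3.078, 0.0]
ft_force: [-0.1, -0.4, 0.2]
grip_width: 25.1
[536.5673831  308.31130163 215.64273972] [-0.10636629 -0.35126955  0.18482324] 0.0018188788319348055
0 (np.float64(406.4730464014406), np.float64(134.98600370336823)) [np.float64(325.8921856057625), np.float64(299.9440148134729)]
19.3 (np.float64(405.2942688644993), np.float64(140.2444740641623)) [np.float64(321.17707545799726), np.float64(320.97789625664916)]
61.1 (np.float64(402.84275981749414), np.float64(151.18053897794155)) [np.float64(311.37103926997656), np.float64(364.7221559117662)]
77.5 (np.float64(401.9169608496244), np.float64(155.31048401000328)) [np.float64(307.66784339849755), np.float64(381.2419360400131)]
```

View pics/s9.png

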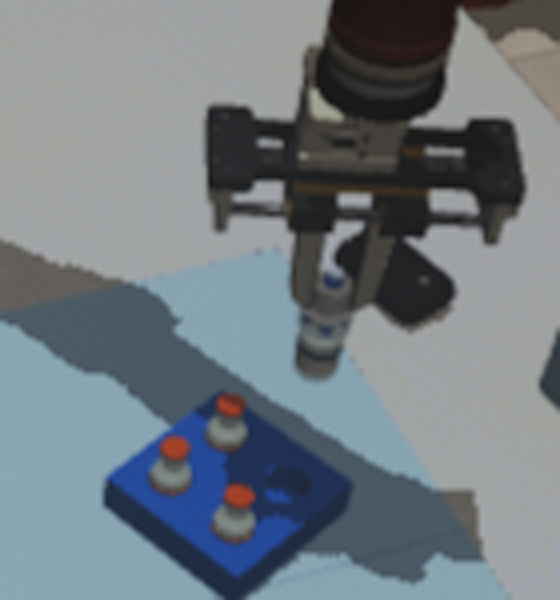

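View pics/w9.png

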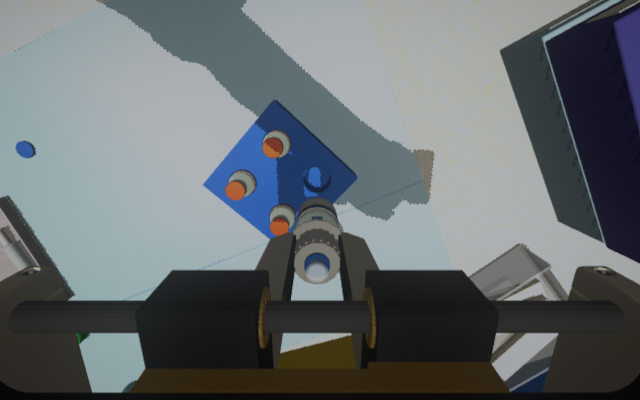

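View pics/t9.png

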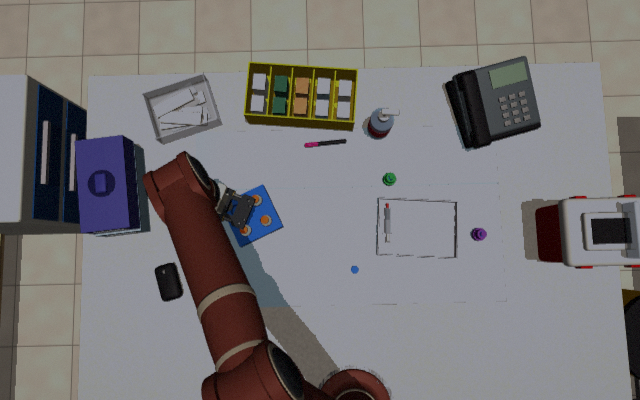

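The vial hangs upright from the adapter: its bottom is at scene-crop (317,374), against (311,365) for the predicted axis. Its pocket is empty, the three capped vials are still in place, and nothing else has moved. The bottom is at about 154 mm, so I'm handing in.

```bash
python3 -c "
from plant import robot
print(robot.close_job())"
```

```text
the job is handed in; nothing more can be done
None
```

The job is done and handed in at about 23 s of the 48 s allowed: the white adapter is fitted on the bare vial, and the arm is holding the vial by its adapter above the rack.

- **Fit:** I gripped the adapter's collar in the tray and centred it over the bare vial using two close wrist views. While pressing, the force rose to 6.9 N, stayed near 5 N down the rim, and dropped to zero at the click. It then rose to about 13.5–14 N at the expected fully-home height, and I held that for more than 1.25 s.
- **Final state:** I lifted straight up. The last pictures show the vial hanging upright from the adapter and the arm still. I work out the vial's bottom at about 154 mm above the desk, from the tool height. In the scene picture it appears about 2 px from where I predicted.
- **Everything else:** The three capped vials, the tray and the bystanders look unmoved in the final pictures.

No check failed. The tool drifted sideways by about 1.5 mm while pressing, from the arm giving slightly, and came back once the push was released.

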